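# Find the buffing spindle with too much end float

## Robot

A 6-joint arm with a two-finger parallel gripper is mounted at the origin on the work surface. World frame = base frame: x ahead of the robot, y to its left, z up, the work surface at z = 0. Lengths are in m, angles in rad, forces in N, time in s.
With the tool pointing down it reaches from about 0.35 to 0.975 m from the base axis. Payload 4.9 kg.
Tool frame: the origin (TCP) lies midway between the tips of the shut fingers; the grasp point (between the pads) lies 19 mm behind it (manip.hold_point_z is the distance from the TCP to the grasp point, in m); z points along the fingers, y is the line along which they close (so a half turn about z gives the same grasp; the last joint's range is limited). The gripper opens to 85 mm and grips with 20 to 120 N. Pads are 22 mm wide; open, the fingers measure 114 mm over their backs; the gripper's body (76 mm by 85 mm) begins 54 mm behind the grasp point. The pads swing forward as they close: fully open they stand 13 mm farther back than shut.
Start: joints at [1.078, 0.053, 1.613, -0, 1.476, -0.119], TCP at [0.228, 0.582, 0.208] pointing down, gripper open.
Joint ranges: [-3.01, 3.01], [-1.01, 2.22], [0.06, 2.58], [-1.02, 4.17], [0.09, 2.62], [-3.14, 3.14]. Speed limits (rad/s): [2.57, 2.57, 3.14, 3.14, 3.14, 3.14].

## Interface

Orientations are given as a unit quaternion [w, x, y, z].
In Python, from plant import manip gives the robot as it stands. The module is installed in compiled form; this text tells all that it offers.
- The arm moves only by the shell command python3 -m jog 'ROWS' [OPENING]. ROWS is JSON, one flat list of numbers, 6 for each row, row after row: the shift along the tool's x, y, z in units of 0.1 m (1.0 is 0.1 m), then the turn, a rotation vector about the tool's x, y, z in units of 180 degrees (1.0 is 180 degrees). A call has 1 to 8 rows; each row is the pose to reach, as a shift and turn from the pose commanded when the call began, along the tool's axes at that moment, turning the shorter way round; what a row does not reach only later rows make up. A row lasts 1/8 s, in which the tool goes at most 62.5 mm and 10.7 degrees, less where a joint would pass 70% of its speed; a pose out of reach is approached as far as the arm can. A call with a number of a shift or a turn outside -1 to 1 is refused whole. A call with a gripper value outside its range is refused whole. OPENING is the finger opening in mm, from 0 to 85.4, set as the call begins (- or left out, the last holds). The fingers move at their own pace and stop on an object; the grip force is fixed at half the most. Time passes only in rows, so rows that repeat a pose let the fingers close. It gives the time, the measured TCP pose, the force, the opening and the grip force at its end, in the units of the state.
- manip.state(): the state, without advancing time (a new reading comes with each control period).
- manip.grab_frame(name): name is "side" or "top" or "wrist"; returns a dict with "img" (480x640x3 uint8, blue, green, red), "z_map" (480x640 float32, m along the optical axis (not along the pixel's ray), 0 where there is no reading), "fx", "fy", "cx", "cy" (pixels), "distortion" ([k1, k2, p1, p2, k3] as OpenCV has them; the pictures are not rectified), "xyz" and "attitude" of the camera in the world; the wrist camera has in their place "T_tool_cam" (4x4, takes a point from camera to tool coordinates, whose origin is the TCP and whose axes are the flange's). Camera axes: x right, y up, looking along -z (the intrinsics and any distortion apply to the point x, -y, -z); pixel columns grow to the right and rows downward; lengths in m; the calibration is good to about 2 mm. A picture is of the moment at which its call begins: read the wrist's pose just before it.
- manip.job_done(): hands the job in; it is judged then, once.
The state is a dict: "time": time; "joint_pos": joint angles; "joint_vel": joint speeds; "joint_efforts": joint torques, N m; "tool_pos": TCP position; "tool_rot": TCP orientation; "contact_force": force on the tool from outside, world axes, zero at the start; "ft_torque": the same for the moment, N m; "gripper_width": opening from 0.0 (shut) to 1.0 (fully open); "grasp_force": force on a finger pad.
Only numpy, scipy, OpenCV 4.12 (cv2) and the standard library are available. Lean on these libraries where they do the work, as an engineer would, in place of code of your own. Each camera call takes 0.05 s, during which the arm holds its last target. There are 200 camera calls.

## Task

Feel the end float of the two buffing spindles, one after the other in either order: push the spindle fully home into its headstock, then pull it out as far as its stop and leave it out before starting on the other one. Then stand the red marker upright in the middle of the yellow pad of the headstock whose spindle had the greater float, setting it down gently, and leave both spindles pulled out and everything else where it was.

Things in the scene. Friction and masses are not known exactly. Their poses are not given: they have to be found in the camera images.
- spindle_m (a joint): How far spindle m stands out, in metres: 0 = pushed fully home, growing as it is pulled out, up to its outer stop; both stops are firm. Friction of 3 N plus light damping holds it wherever it is left. Its end float (total travel) is not known before it is felt: somewhere from 8 to 30 mm, one of the two spindles having clearly more than the other.
- hub_m (a point): Centre of the wooden hub at the end of spindle m, moving with it, 120 mm above the bench: a level cylinder 40 mm in diameter and 64 mm long. x axis: along the spindle into the headstock, so pushing home is +x, pulling out -x; y is level, z up. Free all round: grip it from above, fingers either side. A red disc 70 mm in diameter follows it, front face 40 mm along +x.
- pad_m (a point): Centre of the yellow pad, 110 x 110 mm, on the top of the 12 mm thick steel base plate of headstock m (so 12 mm above the bench). Axes as hub_m; the pad lies 115 mm to the -y side of this headstock's spindle axis.
- spindle_n (a joint): How far spindle n stands out, in metres: 0 = pushed fully home, growing as it is pulled out, up to its outer stop; both stops are firm. Friction of 3 N plus light damping holds it wherever it is left. Its end float (total travel) is not known before it is felt: somewhere from 8 to 30 mm, one of the two spindles having clearly more than the other.
- hub_n (a point): Centre of the wooden hub at the end of spindle n, moving with it, 120 mm above the bench: a level cylinder 40 mm in diameter and 64 mm long. x axis: along the spindle into the headstock, so pushing home is +x, pulling out -x; y is level, z up. Free all round: grip it from above, fingers either side. A red disc 70 mm in diameter follows it, front face 40 mm along +x.
- pad_n (a point): Centre of the yellow pad, 110 x 110 mm, on the top of the 12 mm thick steel base plate of headstock n (so 12 mm above the bench). Axes as hub_n; the pad lies 115 mm to the -y side of this headstock's spindle axis.
- marker_mid (a point): Centre, half-way up, of the red out-of-use marker: round foot 64 mm in diameter and 14 mm high, above it a plain stem 24 mm in diameter with a white band at its top, 120 mm tall in all, about 0.16 kg, standing on its foot. z is its upright axis, the foot's underside is 60 mm below this point.
- handle_a: Bystander, to be left alone: turned wooden file handle 115 mm long, 38 mm thick, lying. Origin at its underside, in the middle of it.
- handle_b: Bystander, to be left alone: pale wooden file handle 125 mm long, 38 mm thick, lying. Origin at its underside, in the middle of it.
- handle_c: Bystander, to be left alone: dark wooden file handle 105 mm long, 38 mm thick, lying. Origin at its underside, in the middle of it.
- jar: Bystander, to be left alone: amber glass jar with white cap, 56 mm across, 70 mm tall, standing between the headstocks. Origin at its underside, in the middle of it.
- wrench: Bystander, to be left alone: spanner lying on the right.
- blank: Bystander, to be left alone: blue plastic pen blank, 120 x 20 x 20 mm, lying. Origin at its underside, in the middle of it.
- marker: The same red marker, origin at the centre of its foot's underside, z up.
- head_m: Headstock m with its base plate (260 x 240 mm), outwardly the same as the other; origin on the bench under the plate, 40 mm along +x and 60 mm along +y from its yellow pad's centre. Axes as hub_m. Fixed. The green housing is up to 158 mm high and begins 80 mm beyond the hub's centre when the spindle is home.
- head_n: Headstock n with its base plate (260 x 240 mm), outwardly the same as the other; origin on the bench under the plate, 40 mm along +x and 60 mm along +y from its yellow pad's centre. Axes as hub_n. Fixed. The green housing is up to 158 mm high and begins 80 mm beyond the hub's centre when the spindle is home.
There are look-alikes about, which are no part of the job. Several things have the shape of the marker; the one meant has the colours described above.

How it is judged:
By the outcome, as a careful person would: the job done as asked, in the order asked, and still so for the second after the job is handed in, with the robot touching nothing.
It also fails if it takes over 64 s, if anything falls off the work surface, if the arm or the gripper's body presses on something with over 40 N, if the wrist force passes 120 N, or if a joint passes its speed limit or range.

## Working session

There is one attempt and no reset: what is moved stays moved. The work goes in short steps, Python scripts to look and compute and a shell command to move; the robot and the scene stay as the last step left them, time stands still between calls to the robot, and variables do not carry over. Pictures are saved under pics/ and viewed, at most 10 in all, crops included, and the job is handed in when it is done.

```bash
mkdir -p pics; cat > h.py <<'E'
import numpy as np, cv2, json
from scipy.spatial.transform import Rotation as R
from plant import manip
def rot(q): return R.from_quat([q[1],q[2],q[3],q[0]])
def grab(n):
    s=manip.state(); f=manip.grab_frame(n)
    if n=="wrist":
        T=np.eye(4); T[:3,:3]=rot(s["tool_rot"]).as_matrix(); T[:3,3]=s["tool_pos"]; f["T"]=T@np.array(f["T_tool_cam"])
    else:
        T=np.eye(4); a=np.array(f["attitude"]); T[:3,:3]=rot(a).as_matrix() if a.size==4 else a; T[:3,3]=f["xyz"]; f["T"]=T
    return f
def K(f): return np.array([[f["fx"],0,f["cx"]],[0,f["fy"],f["cy"]],[0,0,1.]])
def rays(f,uv):
    p=cv2.undistortPoints(np.array(uv,float).reshape(-1,1,2),K(f),np.array(f["distortion"],float)).reshape(-1,2)
    d=np.c_[p[:,0],-p[:,1],-np.ones(len(p))]
    return d@f["T"][:3,:3].T
def onplane(f,uv,z):
    d=rays(f,uv); o=f["T"][:3,3]; return o+d*((z-o[2])/d[:,2])[:,None]
def depthpts(f,uv):
    uv=np.array(uv); d=rays(f,uv); z=f["z_map"][uv[:,1].astype(int),uv[:,0].astype(int)]
    return f["T"][:3,3]+d*z[:,None]
def brief():
    s=manip.state(); print({k:np.round(s[k],4) for k in("time","tool_pos","tool_rot","contact_force","gripper_width","grasp_force","joint_pos")})
E
python3 - <<'E'
from h import *
brief()
for n in("top","side"):
    f=grab(n); cv2.imwrite(f"pics/{n}0.png",f["img"]); print(n,f["T"].round(3).tolist(),f["fx"],f["distortion"])
    np.save(f"{n}.npy",f,allow_pickle=True)
E
```

```text
{'time': np.float64(0.0), 'tool_pos': array([0.2279, 0.5812, 0.2066]), 'tool_rot': array([-3.000e-04,  1.858e-01,  9.826e-01, -1.000e-03]), 'contact_force': array([-0.0391, -0.3172, -1.0112]), 'gripper_width': np.float64(1.001), 'grasp_force': np.float64(0.0), 'joint_pos': array([ 1.078 ,  0.0534,  1.6143,  0.    ,  1.476 , -0.119 ])}
top [[0.03, 0.989, -0.146, 0.337], [-0.999, 0.033, 0.017, 0.016], [0.022, 0.146, 0.989, 1.544], [0.0, 0.0, 0.0, 1.0]] 547.0455353410372 [-0.08132066  0.          0.          0.          0.        ]
side [[0.874, 0.359, -0.328, 0.015], [-0.486, 0.634, -0.601, -0.981], [-0.008, 0.685, 0.729, 1.294], [0.0, 0.0, 0.0, 1.0]] 595.4718807008546 [0.01166339 0.         0.         0.         0.        ]
```

View pics/top0.png

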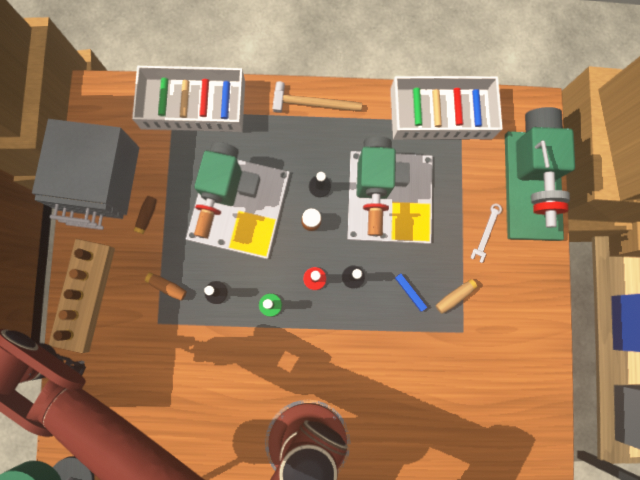

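View pics/side0.png

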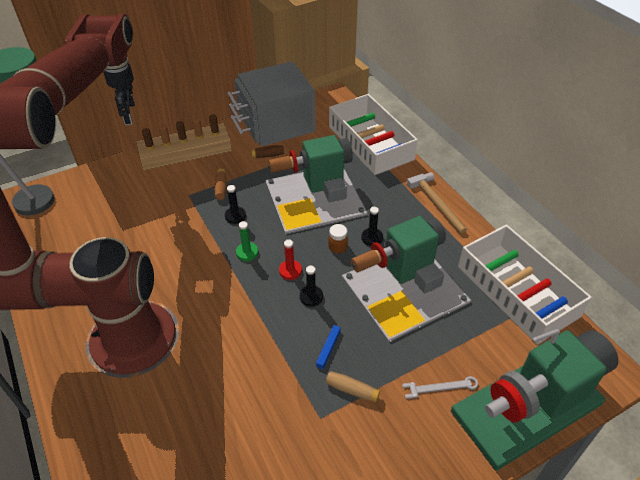

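Top view: headstock A at (220,190) with its pad at (252,234), and headstock B at (378,180) with its pad at (411,221). The hubs are at (204,222) and (375,220).

Marker-shaped candidates are black (320,182), (215,292) and (353,276), green (270,304), and red (315,278). Only the one at (315,278) has a red body with a white top, so it fits. The grinder at far right, with a red disc at (550,203), is a look-alike with no pad. I'll confirm the red marker in a crop and measure.

```bash
python3 - <<'E'
from h import *
fs={n:np.load(f"{n}.npy",allow_pickle=True).item() for n in("top","side")}
seeds={"top":dict(A=(252,234),B=(411,221),M=(315,278)),"side":dict(A=(298,213),B=(395,313),M=(290,262))}
for n,f in fs.items():
    hsv=cv2.cvtColor(f["img"],cv2.COLOR_BGR2HSV)
    yel=cv2.inRange(hsv,(22,150,90),(34,255,255)); red=cv2.inRange(hsv,(0,200,70),(4,255,255))|cv2.inRange(hsv,(174,200,70),(180,255,255))
    brown=cv2.inRange(hsv,(6,100,60),(16,230,255))
    for k in"AB":
        nl,lab,st,ce=cv2.connectedComponentsWithStats(yel)
        s=seeds[n][k]; l=lab[s[1],s[0]]; 
        v,u=np.where(lab==l); P=onplane(f,np.c_[u,v],.012)[:,:2]
        r=cv2.minAreaRect((P*1000).astype(np.float32)); print(n,k,"pad px",len(u),"rect",np.round(r[0],1),np.round(r[1],1),round(r[2],2))
    nl,lab,st,ce=cv2.connectedComponentsWithStats(red); s=seeds[n]["M"]
    for i in range(1,nl):
        if st[i,4]>30 and abs(ce[i]-s).max()<25: print(n,"red",st[i],ce[i].round(1))
    nl,lab,st,ce=cv2.connectedComponentsWithStats(brown)
    for i in range(1,nl):
        if st[i,4]>60 and st[i,4]<1500 : print(n,"brown",st[i],ce[i].round(1))
a=cv2.resize(fs["top"]["img"][230:330,190:380],None,fx=4,fy=4,interpolation=cv2.INTER_CUBIC)
cv2.imwrite("pics/c1.png",a[:, :760])
E
```

```text
top A pad px 305480 rect [601.1 -41.9] [1464.7 2038.5] 2.53
top B pad px 305480 rect [601.1 -41.9] [1464.7 2038.5] 2.53
top red [305 268  20  21 184] [312.8 280.2]
top brown [180  80   9  37 183] [184.1 101. ]
top brown [368 207  16  28 371] [375. 221.]
top brown [194 209  21  29 368] [203.8 223. ]
top brown [595 300   7  79 208] [596.9 338.1]
top brown [  0 364  32  55 497] [ 16.7 396.9]
top brown [ 41 376  10  16  76] [ 44.4 382.3]
top brown [ 27 403  49  64 949] [ 49.6 445.4]
side A pad px 816 rect [573.1 177.1] [106.3 107.2] 78.17
side B pad px 1287 rect [ 621.8 -274.8] [106.9 107.5] 89.05
side red [279 247  23  33 433] [289.9 266.3]
side brown [358 125  26  13 105] [371.1 130.9]
side brown [328 235  20  18 219] [337.6 244.7]
side brown [351 249  31  23 414] [366.2 259.8]
side brown [503 267  30  20 188] [517.7 276.1]
```

View pics/c1.png

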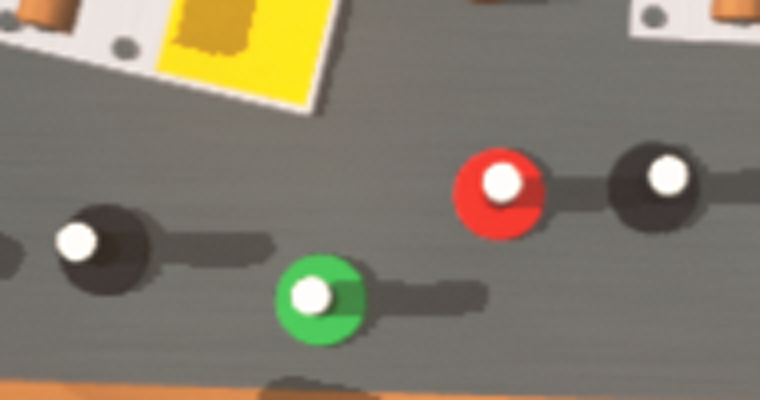

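Crop: the red-bodied marker with a white top is at crop (500,193), i.e. (315,278) in the full frame. It stands alone, with the nearest black one at (353,276).

```bash
python3 - <<'E'
from h import *
fs={n:np.load(f"{n}.npy",allow_pickle=True).item() for n in("top","side")}
pads={"A":(573,177),"B":(622,-275)}
for n,f in fs.items():
    hsv=cv2.cvtColor(f["img"],cv2.COLOR_BGR2HSV)
    vv,uu=np.mgrid[0:480,0:640]; uv=np.c_[uu.ravel(),vv.ravel()]
    Z=onplane(f,uv,.012)[:,:2]*1000
    D=depthpts(f,uv)*1000
    yel=cv2.inRange(hsv,(20,150,60),(34,255,255)).ravel()>0
    brown=cv2.inRange(hsv,(5,90,50),(17,235,255)).ravel()>0
    H=onplane(f,uv,.0)[:,:2]*1000
    for k,c in pads.items():
        m=yel&(np.abs(Z-c).max(1)<75)
        r=cv2.minAreaRect(Z[m].astype(np.float32)); ang=r[2]-90 if r[2]>45 else r[2]
        print(n,k,"pad",np.round(r[0],1),np.round(r[1],1),"yaw",round(ang,2))
        a=np.radians(ang); X=np.array([np.cos(a),np.sin(a)]);Y=np.array([-X[1],X[0]])
        w=(D[:,:2]-r[0]); lx=w@X; ly=w@Y
        h=brown&(np.abs(ly-115)<40)&(np.abs(lx)<120)&(D[:,2]>90)&(D[:,2]<150)
        print("  hub n",h.sum(),"lx pct",np.percentile(lx[h],[0,3,50,97,100]).round(1),"ly",np.percentile(ly[h],[3,50,97]).round(1),"ztop",np.percentile(D[h,2],[3,50,97]).round(1))
        # top-line method: rows on plane z=.14
    red=(cv2.inRange(hsv,(0,150,60),(6,255,255))|cv2.inRange(hsv,(172,150,60),(180,255,255))).ravel()>0
    s=(315,278) if n=="top" else (290,262)
    near=np.abs(uv-s).max(1)<30
    foot=onplane(f,uv,.014)[:,:2]*1000
    m=red&near&(D[:,2]<22)&(D[:,2]>5)
    c,rad=cv2.minEnclosingCircle(foot[m].astype(np.float32)); print(n,"foot",np.round(c,1),round(rad,1))
    wh=(cv2.inRange(hsv,(0,0,150),(180,60,255)).ravel()>0)&near&(D[:,2]>100)&(D[:,2]<135)
    print(n,"white top",wh.sum(),(onplane(f,uv[wh],.120)[:,:2]*1000).mean(0).round(1) if wh.any() else 0, "z",np.percentile(D[wh,2],[5,50,95]).round(1) if wh.any() else 0)
E
```

```text
top A pad [572.8 175.4] [107.4 107.5] yaw -11.61
  hub n 386 lx pct [-54.4 -53.  -19.1  16.5  17.7] ly [ 96.8 111.5 131.7] ztop [125.9 137.1 144.2]
top B pad [ 622.5 -275.3] [107.6 107.9] yaw -0.69
  hub n 390 lx pct [-61.7 -60.5 -27.2   9.3  10.2] ly [ 96.9 117.3 133.9] ztop [121.  136.6 144. ]
top foot [451.4  -4.4] 31.6
top white top 67 [451.2  -4.8] z [114.6 119.6 124.1]
side A pad [572.4 177. ] [108.6 108.7] yaw -11.56
  hub n 333 lx pct [-58.  -54.8 -20.   15.4  58.6] ly [ 90.8 101.  129.3] ztop [112.  133.7 145.8]
side B pad [ 622.  -274.7] [109.1 108.7] yaw -0.97
  hub n 425 lx pct [-67.7 -63.9 -31.6   6.9   9.4] ly [ 94.5 105.  127.3] ztop [113.  135.5 144.7]
side foot [448.5  -9.4] 35.6
side white top 112 [454.  -61.7] z [116.6 121.5 126.4]
```

```bash
cat >> h.py <<'E'
PADS={"A":((.5726,.1762),-11.6),"B":((.6222,-.2750),-.8)}
def loc(k,lx,ly):
    c,a=PADS[k]; a=np.radians(a); return np.array(c)+lx*np.array([np.cos(a),np.sin(a)])+ly*np.array([-np.sin(a),np.cos(a)])
def plan(xyz,yaw):
    """needed shift (0.1 m) and turn (180deg) in current tool axes; yaw = headstock yaw (tool y along head +Y, tool x along -X); also shift in axes after the turn"""
    s=manip.state(); r=rot(s["tool_rot"]); a=np.radians(yaw)
    X=np.array([np.cos(a),np.sin(a),0]);Y=np.array([-np.sin(a),np.cos(a),0])
    t=R.from_matrix(np.c_[-X,Y,[0,0,-1]]); d=np.array(xyz)-s["tool_pos"]
    print("shift",(r.inv().apply(d)*10).round(3),"turn",((r.inv()*t).as_rotvec()/np.pi).round(4),"shift after turn",(t.inv().apply(d)*10).round(3))
E
python3 - <<'E'
from h import *
p=loc("A",-.019,.115); print(p, loc("B",-.027,.115)); plan([*p,.20],-11.6)
E
```

```text
[0.57711203 0.29267163] [ 0.59680828 -0.15963423]
shift [-4.305 -1.412  0.069] turn [-0.0006 -0.0001 -0.0545] shift after turn [-4.001 -2.125  0.068]
```

```bash
python3 -m jog '[-0.5,-0.16,0,0,0,-0.0545,-1,-0.33,0,0,0,-0.0545]' 85 && python3 -m jog '[-0.5,-0.28,0,0,0,0,-1,-0.56,0,0,0,0]' && python3 -m jog '[-0.5,-0.28,0,0,0,0,-1,-0.56,0,0,0,0]' && python3 - <<'E'
from h import *
p=loc("A",-.019,.115); plan([*p,.20],-11.6); brief()
E
```

```text
time: 0.35
tool_pos: [0.3095, 0.5138, 0.2072]
tool_rot: [-0.0, 0.1, 0.995, -0.0]
contact_force: [0.6, -0.1, -0.4]
gripper_width: 0.994
grasp_force: 0.0
time: 0.6
tool_pos: [0.3968, 0.4382, 0.2073]
tool_rot: [-0.0, 0.101, 0.995, -0.0]
contact_force: [0.3, 0.5, -0.2]
gripper_width: 0.998
grasp_force: 0.0
time: 0.85
tool_pos: [0.4836, 0.3631, 0.2074]
tool_rot: [-0.0, 0.101, 0.995, -0.0]
contact_force: [0.7, -0.0, -0.1]
gripper_width: 0.995
grasp_force: 0.0
shift [-1.058 -0.502  0.073] turn [-0.0001 -0.0002 -0.    ] shift after turn [-1.058 -0.502  0.074]
{'time': np.float64(0.85), 'tool_pos': array([0.4836, 0.3631, 0.2074]), 'tool_rot': array([-3.000e-04,  1.011e-01,  9.949e-01, -1.000e-04]), 'contact_force': array([ 0.7117, -0.0339, -0.053 ]), 'gripper_width': np.float64(0.9947), 'grasp_force': np.float64(0.0), 'joint_pos': array([ 5.2100e-01,  5.9000e-03,  1.6615e+00,  1.0000e-04,  1.4748e+00,
       -8.4720e-01])}
```

```bash
python3 -m jog '[-0.5,-0.25,0.03,0,0,0,-1,-0.5,0.07,0,0,0,-1,-0.5,0.07,0,0,0]' && python3 - <<'E'
from h import *
brief()
f=grab("wrist"); cv2.imwrite("pics/w1.png",f["img"]); np.save("w1.npy",f,allow_pickle=True)
E
```

```text
time: 1.23
tool_pos: [0.5724, 0.2926, 0.1995]
tool_rot: [-0.001, 0.104, 0.995, -0.001]
contact_force: [0.3, -0.1, -0.0]
gripper_width: 0.999
grasp_force: 0.0
{'time': np.float64(1.225), 'tool_pos': array([0.5724, 0.2926, 0.1995]), 'tool_rot': array([-7.000e-04,  1.036e-01,  9.946e-01, -7.000e-04]), 'contact_force': array([ 0.3385, -0.1135, -0.0167]), 'gripper_width': np.float64(0.9988), 'grasp_force': np.float64(0.0), 'joint_pos': array([ 3.5720e-01,  1.0060e-01,  1.5765e+00, -6.0000e-04,  1.4664e+00,
       -1.0060e+00])}
```

View pics/w1.png

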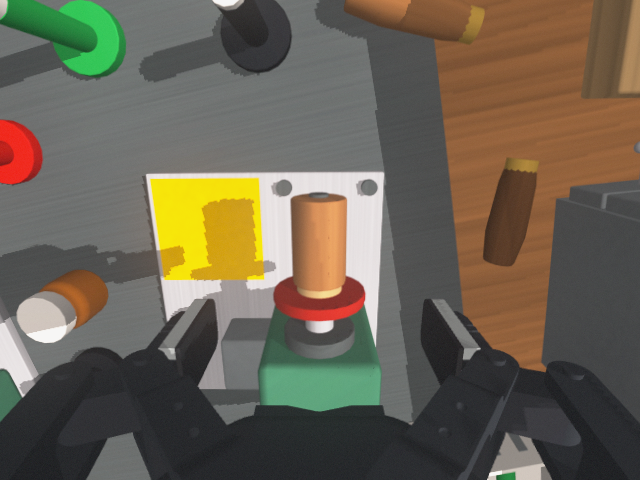

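Wrist view: the hub is at (319,245), centred between the fingers. The red disc is at (319,297), and the pad is on the left at (208,230).

```bash
python3 - <<'E'
from h import *
f=np.load("w1.npy",allow_pickle=True).item()
vv,uu=np.mgrid[180:310,270:370]; uv=np.c_[uu.ravel(),vv.ravel()]
hsv=cv2.cvtColor(f["img"],cv2.COLOR_BGR2HSV)
D=depthpts(f,uv); hh=hsv[uv[:,1],uv[:,0]]
m=(hh[:,0]>4)&(hh[:,0]<16)&(hh[:,1]>90)&(D[:,2]>.11)&(D[:,2]<.15)
a=np.radians(-11.6); X=np.array([np.cos(a),np.sin(a)]);Y=np.array([-X[1],X[0]])
w=D[m][:,:2]-PADS["A"][0]; print(m.sum(),np.percentile(w@X,[1,50,99]).round(4),np.percentile(w@Y,[1,50,99]).round(4),D[m][:,2].max())
yl=cv2.inRange(hsv,(20,150,60),(34,255,255)); yl[:,:140]=0; yl[:165]=0;yl[290:]=0; yl[:,275:]=0
v,u=np.where(yl>0); P=onplane(f,np.c_[u,v],.012)[:,:2]; r=cv2.minAreaRect((P*1000).astype(np.float32)); print(r)
plan([*loc("A",-.019,.115),.101],-11.6)
E
```

```text
5027 [-0.0548 -0.0258  0.0151] [0.0964 0.1148 0.1335] 0.14236282385412855
((571.713134765625, 175.73910522460938), (109.70159912109375, 109.40283966064453), 78.36166381835938)
shift [-0.064 -0.001  0.987] turn [-0.0003 -0.0006 -0.001 ] shift after turn [-0.062 -0.002  0.987]
```

```bash
python3 -m jog '[-0.05,0,0.4,0,0,0,-0.05,0,0.8,0,0,0,-0.05,0,0.99,0,0,0,-0.05,0,0.99,0,0,0]' && python3 -m jog '[0,0,0,0,0,0,0,0,0,0,0,0,0,0,0,0,0,0,0,0,0,0,0,0,0,0,0,0,0,0,0,0,0,0,0,0]' 30
```

```text
time: 1.78
tool_pos: [0.5737, 0.2949, 0.1002]
tool_rot: [-0.002, 0.101, 0.995, -0.001]
contact_force: [0.2, -0.3, 0.8]
gripper_width: 0.995
grasp_force: 0.0
time: 2.52
tool_pos: [0.5761, 0.2915, 0.1048]
tool_rot: [0.001, 0.101, 0.995, -0.003]
contact_force: [-4.7, -9.6, 9.9]
gripper_width: 0.359
grasp_force: 53.7
```

```bash
python3 - <<'E'
from h import *
brief()
f=grab("wrist"); cv2.imwrite("pics/w2.png",f["img"])
E
```

```text
{'time': np.float64(2.525), 'tool_pos': array([0.5761, 0.2915, 0.1048]), 'tool_rot': array([ 5.000e-04,  1.013e-01,  9.949e-01, -3.100e-03]), 'contact_force': array([-4.692 , -9.5561,  9.9383]), 'gripper_width': np.float64(0.3593), 'grasp_force': np.float64(53.6832), 'joint_pos': array([ 0.3562,  0.1827,  1.6487, -0.0063,  1.3121, -1.0101])}
```

View pics/w2.png

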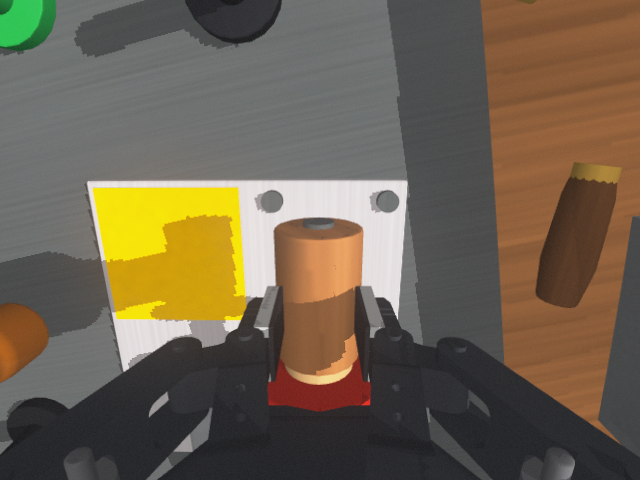

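Wrist view: the fingers straddle the hub at (318,310), but the tool was pushed up about 4 mm, so the grip is high. I'll regrip lower.

```bash
python3 -m jog '[0,0,0,0,0,0,0,0,0,0,0,0,0,-0.01,0.06,0,0,0,0,-0.01,0.12,0,0,0,0,-0.01,0.12,0,0,0]' 60 && python3 -m jog '[0,0,0,0,0,0,0,0,0,0,0,0,0,0,0,0,0,0,0,0,0,0,0,0,0,0,0,0,0,0,0,0,0,0,0,0]' 30
```

```text
time: 3.2
tool_pos: [0.5743, 0.2933, 0.0884]
tool_rot: [-0.001, 0.101, 0.995, -0.001]
contact_force: [0.5, -0.3, -0.6]
gripper_width: 0.705
grasp_force: 0.0
time: 3.95
tool_pos: [0.5749, 0.2915, 0.0905]
tool_rot: [-0.001, 0.101, 0.995, -0.002]
contact_force: [-2.3, -6.2, 4.6]
gripper_width: 0.444
grasp_force: 63.8
```

```bash
python3 -m jog '[-0.025,0,0,0,0,0,-0.05,0,0,0,0,0,-0.075,0,0,0,0,0,-0.1,0,0,0,0,0,-0.1,0,0,0,0,0]'; python3 -m jog '[-0.025,0,0,0,0,0,-0.05,0,0,0,0,0,-0.075,0,0,0,0,0,-0.1,0,0,0,0,0,-0.1,0,0,0,0,0]'
```

```text
time: 4.58
tool_pos: [0.5778, 0.2909, 0.0904]
tool_rot: [-0.009, 0.101, 0.995, -0.003]
contact_force: [-26.0, -5.8, 16.9]
gripper_width: 0.44
grasp_force: 65.2
time: 5.2
tool_pos: [0.5853, 0.2893, 0.0886]
tool_rot: [-0.011, 0.101, 0.995, -0.003]
contact_force: [-28.6, -2.9, 13.8]
gripper_width: 0.44
grasp_force: 68.2
```

```bash
cat >> h.py <<'E'
def hub(k,n="wrist",f=None):
    f=f or grab(n); hsv=cv2.cvtColor(f["img"],cv2.COLOR_BGR2HSV)
    vv,uu=np.mgrid[0:480,0:640]; uv=np.c_[uu.ravel(),vv.ravel()]
    D=depthpts(f,uv); hh=hsv.reshape(-1,3); c,a=PADS[k]; a=np.radians(a)
    X=np.array([np.cos(a),np.sin(a)]);Y=np.array([-X[1],X[0]]); w=D[:,:2]-c; lx=w@X; ly=w@Y
    m=(hh[:,0]>4)&(hh[:,0]<17)&(hh[:,1]>90)&(D[:,2]>.095)&(D[:,2]<.15)&(abs(ly-.115)<.03)&(abs(lx)<.1)
    r=((hh[:,0]<3)|(hh[:,0]>176))&(hh[:,1]>150)&(abs(ly-.115)<.045)&(abs(lx)<.1)&(D[:,2]>.08)&(D[:,2]<.165)
    t=manip.state()["tool_pos"]; tw=np.array(t[:2])-c
    print(n,k,"hub lx 1/50/99%",(np.percentile(lx[m],[1,50,99])*1e3).round(1),"ly",(np.percentile(ly[m],[3,50,97])*1e3).round(1),"n",m.sum(),"disc lx",(np.percentile(lx[r],[3,50])*1e3).round(1) if r.sum()>10 else None,"tool lx,ly",(np.array([tw@X,tw@Y])*1e3).round(1))
    return f
E
python3 - <<'E'
from h import *
f=hub("A"); hub("A",f=np.load("w1.npy",allow_pickle=True).item())
hub("A","top");hub("A","side"); hub("A",f=np.load("top.npy",allow_pickle=True).item());hub("A",f=np.load("side.npy",allow_pickle=True).item())
cv2.imwrite("pics/w3.png",f["img"])
E
```

```text
wrist A hub lx 1/50/99% [-50.8 -23.3  18.8] ly [ 97.4 114.7 131.9] n 15992 disc lx [18.5 19.3] tool lx,ly [-10.3 113.4]
wrist A hub lx 1/50/99% [-54.8 -25.5  15.2] ly [ 97.3 114.5 132.4] n 5091 disc lx [14.8 15.7] tool lx,ly [-10.3 113.4]
top A hub lx 1/50/99% [-33.7 -25.9  10.1] ly [102.3 116.4 131.2] n 29 disc lx None tool lx,ly [-10.3 113.4]
side A hub lx 1/50/99% [-51.6 -32.3  19.8] ly [ 92.  101.8 124.2] n 189 disc lx [18.1 22.4] tool lx,ly [-10.3 113.3]
wrist A hub lx 1/50/99% [-52.9 -19.2  17.5] ly [ 96.1 110.7 130.9] n 382 disc lx [16.8 19.9] tool lx,ly [-10.3 113.3]
wrist A hub lx 1/50/99% [-56.1 -21.2  15.5] ly [ 91.4 101.6 127. ] n 322 disc lx [14.1 17.7] tool lx,ly [-10.3 113.3]
```

View pics/w3.png

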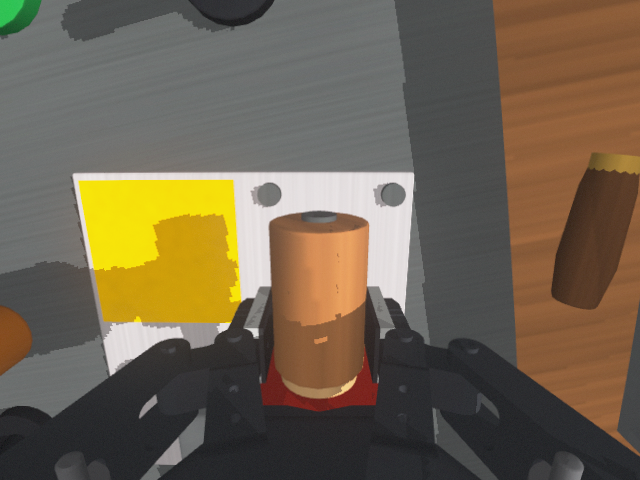

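The disc moved +3.7 mm while the tool moved about 10 mm at 28 N. So the spindle hit the home stop and the pads slipped on the hub: it is home at disc lx = 19.3. Now I'll pull.

```bash
python3 -m jog '[0.04,0,0,0,0,0,0.08,0,0,0,0,0,0.12,0,0,0,0,0,0.16,0,0,0,0,0,0.2,0,0,0,0,0,0.2,0,0,0,0,0]'; python3 -m jog '[0.04,0,0,0,0,0,0.08,0,0,0,0,0,0.12,0,0,0,0,0,0.12,0,0,0,0,0]';python3 - <<'E'
from h import *
f=hub("A")
E
```

```text
time: 6.1
tool_pos: [0.576, 0.2913, 0.0887]
tool_rot: [0.001, 0.102, 0.995, -0.002]
contact_force: [6.2, -4.5, -5.2]
gripper_width: 0.442
grasp_force: 66.2
time: 6.6
tool_pos: [0.5757, 0.2915, 0.0894]
tool_rot: [0.015, 0.102, 0.995, -0.001]
contact_force: [42.2, -7.0, -26.1]
gripper_width: 0.442
grasp_force: 64.1
wrist A hub lx 1/50/99% [-61.1 -35.5   8.4] ly [ 97.3 114.3 131.8] n 15392 disc lx [8.3 9.2] tool lx,ly [-20.2 113.6]
```

```bash
python3 -m jog '[-0.1,0,0,0,0,0]'; python3 -m jog '[0,0,0,0,0,0,0,0,0,0,0,0,0,0,0,0,0,0,0,0,-0.3,0,0,0,0,0,-0.9,0,0,0,0,0,-1,0,0,0]' 85 ; python3 - <<'E'
from h import *
f=hub("A")
plan([*loc("B",-.028,.115),.20],-.8)
E
```

```text
time: 6.78
tool_pos: [0.5754, 0.2915, 0.0892]
tool_rot: [0.001, 0.102, 0.995, -0.001]
contact_force: [-4.8, -4.8, 1.2]
gripper_width: 0.443
grasp_force: 67.2
time: 7.52
tool_pos: [0.5758, 0.2956, 0.1969]
tool_rot: [0.005, 0.101, 0.995, 0.002]
contact_force: [0.6, -0.1, 0.0]
gripper_width: 0.994
grasp_force: 0.0
wrist A hub lx 1/50/99% [-60.6 -31.    9.5] ly [ 97.  114.5 132.4] n 5328 disc lx [ 9.1 10. ] tool lx,ly [-21.4 117.3]
shift [-1.113 -4.416 -0.055] turn [ 0.0013  0.0025 -0.0598] shift after turn [-0.269 -4.547 -0.041]
```

The relief pushed the hub slightly inward (contact −4.8 N; disc 9.2 → about 10.0). I'll regrip and re-seat it at the outer stop before starting the other spindle.

```bash
python3 -m jog '[0.04,-0.025,0,0,0,0,0.08,-0.025,0.5,0,0,0,0.08,-0.025,0.9,0,0,0,0.08,-0.025,1,0,0,0,0.08,-0.025,1,0,0,0]'; python3 -m jog '[0,0,0,0,0,0,0,0,0,0,0,0,0,0,0,0,0,0,0,0,0,0,0,0,0,0,0,0,0,0,0,0,0,0,0,0]' 30; python3 -m jog '[0.03,0,0,0,0,0,0.06,0,0,0,0,0,0.09,0,0,0,0,0,0.12,0,0,0,0,0,0.12,0,0,0,0,0]'; python3 - <<'E'
from h import *
f=hub("A")
E
```

```text
time: 8.2
tool_pos: [0.5639, 0.2928, 0.0886]
tool_rot: [-0.001, 0.101, 0.995, -0.001]
contact_force: [0.0, 0.0, -0.7]
gripper_width: 0.995
grasp_force: 0.0
time: 8.95
tool_pos: [0.566, 0.2935, 0.0921]
tool_rot: [0.001, 0.101, 0.995, 0.001]
contact_force: [-1.2, -0.2, 6.2]
gripper_width: 0.44
grasp_force: 63.2
time: 9.57
tool_pos: [0.566, 0.2936, 0.0923]
tool_rot: [0.015, 0.102, 0.995, 0.002]
contact_force: [39.4, -1.8, -16.0]
gripper_width: 0.442
grasp_force: 62.7
wrist A hub lx 1/50/99% [-61.1 -36.7   8. ] ly [ 97.1 114.3 131.8] n 14125 disc lx [8.3 9.2] tool lx,ly [-30.1 113.6]
```

It is at the stop (39 N, no movement). I'll release with some pull still on, then rise and go to B.

```bash
python3 -m jog '[-0.04,0,0,0,0,0,-0.04,0,0,0,0,0]'; python3 -m jog '[0,0,0,0,0,0,0,0,0,0,0,0,0,0,0,0,0,0,0,0,-0.3,0,0,0,0,0,-0.9,0,0,0,0,0,-1,0,0,0,0,0,-1,0,0,0]' 85 ; python3 - <<'E'
from h import *
f=hub("A")
plan([*loc("B",-.028,.115),.20],-.8)
E
```

```text
time: 9.88
tool_pos: [0.5658, 0.2936, 0.0922]
tool_rot: [0.01, 0.102, 0.995, 0.001]
contact_force: [25.1, -2.8, -7.5]
gripper_width: 0.438
grasp_force: 63.7
time: 10.75
tool_pos: [0.5573, 0.2951, 0.1911]
tool_rot: [0.001, 0.101, 0.995, 0.0]
contact_force: [-0.1, -0.7, -0.0]
gripper_width: 0.993
grasp_force: 0.0
wrist A hub lx 1/50/99% [-61.1 -32.4   9.2] ly [ 96.8 113.9 132.2] n 5328 disc lx [8.6 9.5] tool lx,ly [-39.6 112.9]
shift [-1.298 -4.372 -0.108] turn [-0.0001 -0.0003 -0.0599] shift after turn [-0.457 -4.538 -0.109]
```

```bash
python3 -m jog '[-0.15,-0.5,-0.1,0,0,-0.03,-0.3,-1,-0.1,0,0,-0.06]'; python3 -m jog '[-0.05,-0.5,0,0,0,0,-0.1,-1,0,0,0,0]';python3 -m jog '[-0.05,-0.5,0,0,0,0,-0.1,-1,0,0,0,0]'; python3 - <<'E'
from h import *
plan([*loc("B",-.028,.115),.20],-.8)
E
```

```text
time: 11.05
tool_pos: [0.5653, 0.1899, 0.1979]
tool_rot: [-0.001, 0.005, 1.0, -0.0]
contact_force: [0.7, -0.5, -0.3]
gripper_width: 0.995
grasp_force: 0.0
time: 11.3
tool_pos: [0.5734, 0.0891, 0.1969]
tool_rot: [-0.002, 0.007, 1.0, -0.0]
contact_force: [0.9, -0.3, 0.3]
gripper_width: 0.996
grasp_force: 0.0
time: 11.55
tool_pos: [0.582, -0.0108, 0.1969]
tool_rot: [-0.002, 0.007, 1.0, 0.0]
contact_force: [0.5, 1.1, -0.2]
gripper_width: 0.996
grasp_force: 0.0
shift [-0.159 -1.486 -0.033] turn [ 0.0002 -0.0014  0.    ] shift after turn [-0.159 -1.486 -0.031]
```

```bash
python3 -m jog '[-0.06,-0.5,0,0,0,0,-0.12,-0.9,0,0,0,0]'; python3 -m jog '[0,-0.5,0,0,0,0,0,-0.5,0,0,0,0,0,-0.5,0,0,0,0]'; python3 - <<'E'
from h import *
f=hub("B"); np.save("w4.npy",f,allow_pickle=True)
hsv=cv2.cvtColor(f["img"],cv2.COLOR_BGR2HSV); yl=cv2.inRange(hsv,(20,150,60),(34,255,255))
v,u=np.where(yl>0); P=onplane(f,np.c_[u,v],.012)[:,:2]; P=P[np.abs(P-PADS["B"][0]).max(1)<.07]; print(cv2.minAreaRect((P*1000).astype(np.float32)))
plan([*loc("B",-.028,.115),.088],-.8)
E
```

```text
time: 11.8
tool_pos: [0.5928, -0.1011, 0.1968]
tool_rot: [-0.002, 0.007, 1.0, 0.001]
contact_force: [-0.2, -0.1, 0.3]
gripper_width: 0.993
grasp_force: 0.0
time: 12.18
tool_pos: [0.5926, -0.1489, 0.1977]
tool_rot: [-0.002, 0.007, 1.0, 0.001]
contact_force: [-0.0, -0.2, -0.2]
gripper_width: 0.995
grasp_force: 0.0
wrist B hub lx 1/50/99% [-63.1 -33.    7.1] ly [ 97.5 115.3 133.1] n 5241 disc lx [6.7 8.2] tool lx,ly [-31.1 126.1]
((621.388671875, -275.6213073730469), (109.91473388671875, 109.47980499267578), 89.09795379638672)
shift [-0.034 -0.112  1.102] turn [ 0.0004 -0.0008  0.0002] shift after turn [-0.031 -0.111  1.103]
```

```bash
python3 -m jog '[-0.03,-0.11,0,0,0,0,-0.03,-0.11,0.4,0,0,0,-0.03,-0.11,0.8,0,0,0,-0.03,-0.11,1,0,0,0]'; python3 -m jog '[0,0,0.1,0,0,0,0,0,0.1,0,0,0,0,0,0.1,0,0,0,0,0,0.1,0,0,0,0,0,0.1,0,0,0,0,0,0.1,0,0,0,0,0,0.1,0,0,0]' 30;  python3 -m jog '[-0.025,0,0,0,0,0,-0.05,0,0,0,0,0,-0.075,0,0,0,0,0,-0.1,0,0,0,0,0,-0.1,0,0,0,0,0]'; python3 - <<'E'
from h import *
f=hub("B")
E
```

```text
time: 12.72
tool_pos: [0.5952, -0.1598, 0.0971]
tool_rot: [-0.002, 0.007, 1.0, 0.001]
contact_force: [-0.5, 0.5, -0.5]
gripper_width: 0.995
grasp_force: 0.0
time: 13.6
tool_pos: [0.5976, -0.161, 0.0919]
tool_rot: [0.002, 0.007, 1.0, -0.0]
contact_force: [-1.1, 1.9, 5.4]
gripper_width: 0.44
grasp_force: 63.9
time: 14.22
tool_pos: [0.6072, -0.1611, 0.0919]
tool_rot: [0.001, 0.007, 1.0, -0.0]
contact_force: [-1.8, 2.1, 6.9]
gripper_width: 0.444
grasp_force: 64.3
wrist B hub lx 1/50/99% [-53.2 -27.   16.7] ly [ 97.5 114.7 132.1] n 14766 disc lx [16.2 17. ] tool lx,ly [-16.6 113.7]
```

Moving freely; continue pushing.

```bash
python3 -m jog '[-0.025,0,0,0,0,0,-0.05,0,0,0,0,0,-0.075,0,0,0,0,0,-0.1,0,0,0,0,0,-0.1,0,0,0,0,0]'; python3 -m jog '[-0.025,0,0,0,0,0,-0.05,0,0,0,0,0,-0.05,0,0,0,0,0]'; python3 - <<'E'
from h import *
f=hub("B")
E
```

```text
time: 14.9
tool_pos: [0.6088, -0.1611, 0.0918]
tool_rot: [-0.01, 0.007, 1.0, 0.0]
contact_force: [-32.0, 4.0, 24.8]
gripper_width: 0.442
grasp_force: 66.2
time: 15.28
tool_pos: [0.6085, -0.161, 0.0917]
tool_rot: [-0.017, 0.007, 1.0, 0.001]
contact_force: [-50.6, 4.1, 36.2]
gripper_width: 0.445
grasp_force: 67.2
wrist B hub lx 1/50/99% [-51.1 -23.9  18.8] ly [ 97.4 114.4 132.1] n 14917 disc lx [18.2 19.1] tool lx,ly [-15.3 113.7]
```

Home (−50 N, disc lx 19.1, matching A's home). Now I'll pull.

```bash
python3 -m jog '[0.04,0,0,0,0,0,0.08,0,0,0,0,0,0.12,0,0,0,0,0,0.16,0,0,0,0,0,0.2,0,0,0,0,0,0.24,0,0,0,0,0,0.24,0,0,0,0,0]'; python3 -m jog '[0.03,0,0,0,0,0,0.06,0,0,0,0,0,0.09,0,0,0,0,0,0.12,0,0,0,0,0,0.12,0,0,0,0,0]'; python3 - <<'E'
from h import *
f=hub("B")
E
```

```text
time: 16.2
tool_pos: [0.5988, -0.161, 0.0919]
tool_rot: [0.002, 0.007, 1.0, -0.0]
contact_force: [1.8, 1.8, 7.5]
gripper_width: 0.444
grasp_force: 64.3
time: 16.82
tool_pos: [0.587, -0.1608, 0.092]
tool_rot: [0.002, 0.007, 1.0, -0.0]
contact_force: [1.4, 2.2, 7.4]
gripper_width: 0.437
grasp_force: 64.2
wrist B hub lx 1/50/99% [-73.5 -47.5  -3.6] ly [ 97.4 114.5 132.2] n 14763 disc lx [-4.1 -3.2] tool lx,ly [-36.8 113.7]
```

Already 22 mm and still free; continue to the stop.

```bash
python3 -m jog '[0.03,0,0,0,0,0,0.06,0,0,0,0,0,0.09,0,0,0,0,0,0.12,0,0,0,0,0,0.12,0,0,0,0,0]'; python3 - <<'E'
from h import *
f=hub("B")
E
```

```text
time: 17.5
tool_pos: [0.5858, -0.1608, 0.0921]
tool_rot: [0.016, 0.007, 1.0, -0.001]
contact_force: [42.4, -1.2, -18.7]
gripper_width: 0.44
grasp_force: 63.0
wrist B hub lx 1/50/99% [-75.3 -50.   -5.7] ly [ 97.5 114.8 132.2] n 14674 disc lx [-6. -5.] tool lx,ly [-38.  113.6]
```

Float B is about 24 mm against about 10 mm for A, so the marker goes on B's pad. I'll release and head for the marker.

```bash
python3 -m jog '[-0.04,0,0,0,0,0,-0.04,0,0,0,0,0]'; python3 -m jog '[0,0,0,0,0,0,0,0,0,0,0,0,0,0,0,0,0,0,0,0,-0.3,0,0,0,0,0,-0.8,0,0,0,0,0,-1,0,0,0,0,0,-1,0,0,0]' 85 ; python3 - <<'E'
from h import *
f=hub("B")
plan([.4513,-.0046,.20],-.8)
E
```

```text
time: 17.8
tool_pos: [0.5856, -0.1608, 0.092]
tool_rot: [0.01, 0.007, 1.0, -0.001]
contact_force: [26.6, 0.6, -7.1]
gripper_width: 0.442
grasp_force: 64.3
time: 18.68
tool_pos: [0.5782, -0.1609, 0.1916]
tool_rot: [0.001, 0.007, 1.0, -0.001]
contact_force: [0.7, 0.3, -0.6]
gripper_width: 0.993
grasp_force: 0.0
wrist B hub lx 1/50/99% [-75.3 -45.9  -5.1] ly [ 97.2 114.5 132.7] n 5453 disc lx [-5.6 -4.5] tool lx,ly [-46.7 113.9]
shift [ 1.28   1.541 -0.106] turn [ 0.     -0.0001 -0.0001] shift after turn [ 1.28   1.541 -0.107]
```

```bash
python3 -m jog '[0.3,0.4,-0.1,0,0,0,0.64,0.77,-0.1,0,0,0]'; python3 -m jog '[0.3,0.4,0,0,0,0,0.64,0.77,0,0,0,0,0.64,0.77,0,0,0,0,0.64,0.77,0,0,0,0]'; python3 - <<'E'
from h import *
brief(); f=grab("wrist"); np.save("w5.npy",f,allow_pickle=True); cv2.imwrite("pics/w5.png",f["img"])
hsv=cv2.cvtColor(f["img"],cv2.COLOR_BGR2HSV); vv,uu=np.mgrid[0:480,0:640]; uv=np.c_[uu.ravel(),vv.ravel()]; D=depthpts(f,uv)
red=((hsv[...,0]<6)|(hsv[...,0]>172)).ravel()&(hsv[...,1].ravel()>150)
c0=np.array([.4513,-.0046]); near=np.linalg.norm(D[:,:2]-c0,axis=1)<.05
m=red&near&(D[:,2]<.02)&(D[:,2]>.008); print("foot",m.sum(),cv2.minEnclosingCircle((D[m,:2]*1e3).astype(np.float32)))
w=(hsv[...,1].ravel()<60)&(hsv[...,2].ravel()>150)&near&(D[:,2]>.115)&(D[:,2]<.125)
print("top",w.sum(),cv2.minEnclosingCircle((D[w,:2]*1e3).astype(np.float32)) if w.any() else 0)
plan([.4513,-.0046,.066],-.8)
E
```

```text
time: 18.98
tool_pos: [0.5129, -0.0816, 0.1974]
tool_rot: [-0.002, 0.007, 1.0, 0.001]
contact_force: [-0.7, 2.0, 0.7]
gripper_width: 0.999
grasp_force: 0.0
time: 19.48
tool_pos: [0.4509, -0.0047, 0.1981]
tool_rot: [-0.001, 0.007, 1.0, 0.0]
contact_force: [0.1, -0.1, 0.2]
gripper_width: 0.994
grasp_force: 0.0
{'time': np.float64(19.475), 'tool_pos': array([ 0.4509, -0.0047,  0.1981]), 'tool_rot': array([-0.0013,  0.0069,  1.    ,  0.    ]), 'contact_force': array([ 0.1271, -0.1486,  0.2085]), 'gripper_width': np.float64(0.9937), 'grasp_force': np.float64(0.0), 'joint_pos': array([-1.7550e-01, -3.7760e-01,  2.0104e+00, -3.0000e-04,  1.5112e+00,
       -1.7324e+00])}
foot 1986 ((449.70050048828125, -5.018237113952637), 31.78803825378418)
top 802 ((449.7655334472656, -5.187844276428223), 12.06184196472168)
shift [-0.002  0.004  1.326] turn [ 0.     -0.0007 -0.0002] shift after turn [1.000e-03 4.000e-03 1.326e+00]
```

View pics/w5.png

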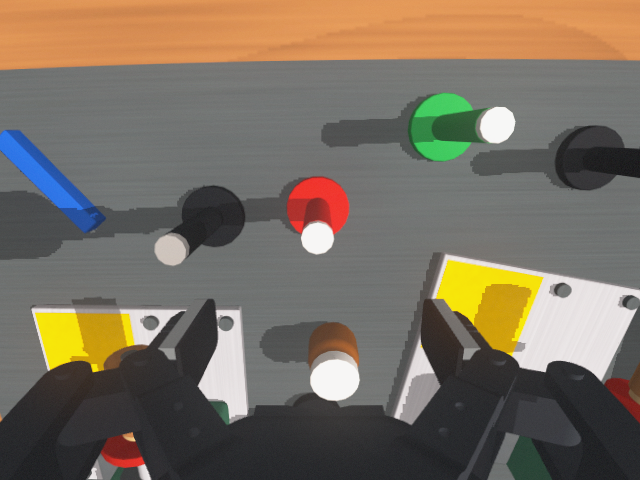

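Wrist view: the red marker's foot is at (318,208) and its white top at (317,238), centred between the fingers. The nearest black one has its top at (172,250), clear of the fingers. I'll descend and grip the stem.

```bash
python3 -m jog '[0,0,0.4,0,0,0,0,0,0.8,0,0,0,0,0,0.8,0,0,0]' 70; python3 -m jog '[0,0,0.25,0,0,0,0,0,0.5,0,0,0,0,0,0.5,0,0,0,0,0,0.5,0,0,0]'; python3 -m jog '[0,0,0,0,0,0,0,0,0,0,0,0,0,0,0,0,0,0,0,0,0,0,0,0,0,0,0,0,0,0,0,0,0,0,0,0,0,0,0,0,0,0,0,0,0,0,0,0]' 12; python3 -m jog '[0,0,-0.1,0,0,0,0,0,-0.3,0,0,0,0,0,-0.6,0,0,0,0,0,-0.6,0,0,0]'
```

```text
time: 19.9
tool_pos: [0.449, -0.0049, 0.1158]
tool_rot: [-0.004, 0.008, 1.0, 0.001]
contact_force: [-0.4, -0.0, 0.0]
gripper_width: 0.819
grasp_force: 0.0
time: 20.4
tool_pos: [0.4531, -0.0052, 0.0719]
tool_rot: [0.001, 0.007, 1.0, -0.0]
contact_force: [-0.0, 0.3, 0.1]
gripper_width: 0.82
grasp_force: 0.0
time: 21.4
tool_pos: [0.4523, -0.005, 0.0708]
tool_rot: [0.001, 0.007, 1.0, -0.0]
contact_force: [-1.1, -1.4, 5.4]
gripper_width: 0.264
grasp_force: 58.9
time: 21.9
tool_pos: [0.4531, -0.0047, 0.132]
tool_rot: [0.002, 0.007, 1.0, -0.0]
contact_force: [0.8, -0.5, -1.8]
gripper_width: 0.26
grasp_force: 58.9
```

```bash
python3 -m jog '[0,0,-0.4,0,0,0,0,0,-0.8,0,0,0,0,0,-1,0,0,0,0,0,-1,0,0,0]'; python3 - <<'E'
from h import *
brief(); plan([.6217,-.2753,.232],-.8)
f=grab("wrist"); hsv=cv2.cvtColor(f["img"],cv2.COLOR_BGR2HSV)
vv,uu=np.mgrid[0:480,0:640]; uv=np.c_[uu.ravel(),vv.ravel()]; D=depthpts(f,uv); t=manip.state()["tool_pos"]
red=((hsv[...,0]<6)|(hsv[...,0]>172)).ravel()&(hsv[...,1].ravel()>150)&(np.linalg.norm(D[:,:2]-t[:2],axis=1)<.06)
z=D[red,2]; print(np.percentile(z,[1,25,50,75,99]).round(3))
m=red&(abs(D[:,2]-np.percentile(z,30))<.006); print(cv2.minEnclosingCircle((D[m,:2]*1e3).astype(np.float32)),m.sum())
cv2.imwrite("pics/w6.png",f["img"])
E
```

```text
time: 22.4
tool_pos: [0.452, -0.0047, 0.2302]
tool_rot: [0.001, 0.007, 1.0, -0.0]
contact_force: [0.3, -0.2, -2.5]
gripper_width: 0.259
grasp_force: 59.1
{'time': np.float64(22.4), 'tool_pos': array([ 0.452 , -0.0047,  0.2302]), 'tool_rot': array([ 7.e-04,  7.e-03,  1.e+00, -0.e+00]), 'contact_force': array([ 0.2895, -0.1701, -2.4748]), 'gripper_width': np.float64(0.2588), 'grasp_force': np.float64(59.0953), 'joint_pos': array([-1.7530e-01, -3.9460e-01,  1.9701e+00,  2.0000e-04,  1.5648e+00,
       -1.7320e+00])}
shift [-1.735 -2.682 -0.016] turn [-0.      0.0004 -0.    ] shift after turn [-1.734 -2.682 -0.018]
[0.17  0.174 0.175 0.228 0.272]
((449.3332214355469, -4.414165019989014), 31.63282012939453) 4584
```

View pics/w6.png

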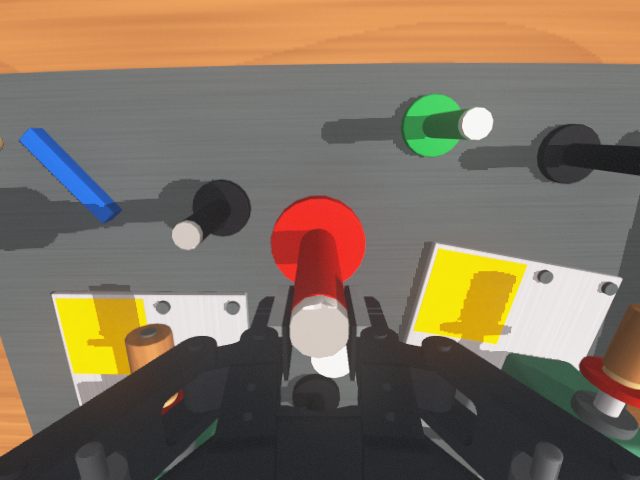

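Wrist view: the marker hangs upright in the fingers, foot at (318,240), with its centre about 2.7 mm on the −x side of the TCP. I'll carry it to pad B.

```bash
python3 -m jog '[-0.3,-0.45,0,0,0,0,-0.58,-0.89,0,0,0,0]'; python3 -m jog '[-0.3,-0.45,0,0,0,0,-0.58,-0.89,0,0,0,0]'; python3 -m jog '[-0.2,-0.4,0,0,0,0,-0.4,-0.7,0,0,0,0,-0.58,-0.89,0,0,0,0,-0.58,-0.89,0,0,0,0,-0.58,-0.89,0,0,0,0]'; cat > chk.py <<'E'
from h import *
f=grab("wrist"); hsv=cv2.cvtColor(f["img"],cv2.COLOR_BGR2HSV)
vv,uu=np.mgrid[0:480,0:640]; uv=np.c_[uu.ravel(),vv.ravel()]; D=depthpts(f,uv); s=manip.state(); t=s["tool_pos"]
red=((hsv[...,0]<6)|(hsv[...,0]>172)).ravel()&(hsv[...,1].ravel()>150)&(np.linalg.norm(D[:,:2]-t[:2],axis=1)<.06)
z=D[red,2]; zt=np.percentile(z,30); m=red&(abs(D[:,2]-zt)<.006); c,r=cv2.minEnclosingCircle((D[m,:2]*1e3).astype(np.float32)); print("foot",c,r,"z",zt)
yl=cv2.inRange(hsv,(20,150,60),(34,255,255)); v,u=np.where(yl>0); P=onplane(f,np.c_[u,v],.012)[:,:2]; P=P[np.abs(P-PADS["B"][0]).max(1)<.075]; r=cv2.minAreaRect((P*1000).astype(np.float32)); print("pad",r)
e=(np.array(PADS["B"][0])*1000-c); print("err to nominal pad mm",e); brief()
plan([t[0]+e[0]/1e3,t[1]+e[1]/1e3,t[2]-(zt-.014-.012)],-.8)
E
python3 chk.py
```

```text
time: 22.7
tool_pos: [0.5078, -0.0948, 0.2269]
tool_rot: [-0.002, 0.006, 1.0, 0.001]
contact_force: [0.6, 1.1, -2.8]
gripper_width: 0.261
grasp_force: 59.3
time: 22.95
tool_pos: [0.5646, -0.1852, 0.2263]
tool_rot: [-0.002, 0.007, 1.0, 0.001]
contact_force: [0.4, 0.3, -0.6]
gripper_width: 0.257
grasp_force: 59.3
time: 23.58
tool_pos: [0.6208, -0.2732, 0.2273]
tool_rot: [-0.002, 0.007, 1.0, 0.001]
contact_force: [0.4, -0.0, -3.0]
gripper_width: 0.258
grasp_force: 59.4
foot (617.79345703125, -272.75390625) 31.950931549072266 z 0.17106159310789731
pad ((620.9579467773438, -275.11114501953125), (109.44459533691406, 109.259765625), 89.1072006225586)
err to nominal pad mm [ 4.40654297 -2.24609375]
{'time': np.float64(23.625), 'tool_pos': array([ 0.6209, -0.2731,  0.2281]), 'tool_rot': array([-1.2e-03,  6.8e-03,  1.0e+00,  8.0e-04]), 'contact_force': array([-0.3652,  0.2914, -2.9314]), 'gripper_width': np.float64(0.261), 'grasp_force': np.float64(59.4412), 'joint_pos': array([-5.2400e-01,  1.6750e-01,  1.4555e+00,  2.0000e-04,  1.5215e+00,
       -2.0813e+00])}
shift [-0.048 -0.024  1.45 ] turn [ 0.0005 -0.0008  0.0001] shift after turn [-0.044 -0.022  1.451]
```

```bash
python3 -m jog '[-0.037,-0.024,0.2,0,0,0,-0.037,-0.024,0.5,0,0,0,-0.037,-0.024,0.8,0,0,0,-0.037,-0.024,1,0,0,0,-0.037,-0.024,1,0,0,0]'; python3 -m jog '[0,0,0.1,0,0,0,0,0,0.2,0,0,0,0,0,0.3,0,0,0,0,0,0.3,0,0,0,0,0,0.3,0,0,0]'; python3 chk.py
```

```text
time: 24.25
tool_pos: [0.6239, -0.2754, 0.1267]
tool_rot: [-0.002, 0.007, 1.0, 0.001]
contact_force: [0.6, 0.6, -2.2]
gripper_width: 0.262
grasp_force: 59.4
time: 24.88
tool_pos: [0.6256, -0.2766, 0.1001]
tool_rot: [0.0, 0.007, 1.0, -0.0]
contact_force: [0.1, 0.4, -2.4]
gripper_width: 0.26
grasp_force: 59.4
foot (622.7872924804688, -276.2605895996094) 31.46525001525879 z 0.0438349403522015
pad ((621.3973388671875, -275.1295471191406), (110.14244079589844, 109.44509887695312), 89.15025329589844)
err to nominal pad mm [-0.58729248  1.2605896 ]
{'time': np.float64(24.925), 'tool_pos': array([ 0.6258, -0.2767,  0.1004]), 'tool_rot': array([ 4.0e-04,  7.1e-03,  1.0e+00, -2.0e-04]), 'contact_force': array([-0.3557, -0.0895, -1.4516]), 'gripper_width': np.float64(0.2553), 'grasp_force': np.float64(59.4415), 'joint_pos': array([-0.525 ,  0.2696,  1.5548,  0.    ,  1.3163, -2.0817])}
shift [0.006 0.013 0.178] turn [-0.0001  0.0002 -0.0001] shift after turn [0.006 0.013 0.178]
```

```bash
python3 -m jog '[0.01,0.012,0.05,0,0,0,0.01,0.012,0.1,0,0,0,0.01,0.012,0.13,0,0,0,0.01,0.012,0.14,0,0,0,0.01,0.012,0.145,0,0,0,0.01,0.012,0.15,0,0,0]'; python3 -m jog '[0,0,0.005,0,0,0,0,0,0.01,0,0,0,0,0,0.015,0,0,0,0,0,0.02,0,0,0,0,0,0.02,0,0,0]'
```

```text
time: 25.68
tool_pos: [0.6246, -0.2754, 0.0851]
tool_rot: [0.0, 0.007, 1.0, -0.0]
contact_force: [1.4, 0.9, -2.2]
gripper_width: 0.26
grasp_force: 59.4
time: 26.3
tool_pos: [0.6245, -0.2753, 0.0829]
tool_rot: [0.0, 0.007, 1.0, -0.0]
contact_force: [0.2, -0.1, -1.7]
gripper_width: 0.262
grasp_force: 59.6
```

```bash
python3 -m jog '[0,0,0.004,0,0,0,0,0,0.008,0,0,0,0,0,0.012,0,0,0,0,0,0.012,0,0,0]'; python3 -m jog '[0,0,0.003,0,0,0,0,0,0.006,0,0,0,0,0,0.01,0,0,0,0,0,0.01,0,0,0]'
```

```text
time: 26.8
tool_pos: [0.6249, -0.2756, 0.0828]
tool_rot: [0.0, 0.007, 1.0, -0.0]
contact_force: [-2.4, 0.4, 5.8]
gripper_width: 0.261
grasp_force: 60.1
time: 27.3
tool_pos: [0.6251, -0.2757, 0.0828]
tool_rot: [0.001, 0.007, 1.0, -0.0]
contact_force: [-3.4, 0.6, 8.3]
gripper_width: 0.26
grasp_force: 60.5
```

```bash
python3 -m jog '[0,0,-0.01,0,0,0,0,0,-0.016,0,0,0]'; python3 -m jog '[0,0,0,0,0,0,0,0,0,0,0,0,0,0,0,0,0,0,0,0,0,0,0,0,0,0,0,0,0,0]' 65; python3 -m jog '[0,0,-0.1,0,0,0,0,0,-0.3,0,0,0,0,0,-0.6,0,0,0,0,0,-1,0,0,0,0,0,-1,0,0,0]'; python3 -m jog '[0.2,0,-0.2,0,0,0,0.5,0,-0.3,0,0,0,0.5,0,-0.3,0,0,0,0.5,0,-0.3,0,0,0]'; python3 - <<'E'
from h import *
exec(open("chk.py").read().split("e=(np")[0].replace("<.06)","<.12)&(np.linalg.norm(D[:,:2]-PADS['B'][0],axis=1)<.05)"))
hub("A","top");f=hub("B","top");g=hub("A","side");hub("B",f=g)
cv2.imwrite("pics/end.png",np.hstack([cv2.resize(f["img"],(400,300)),cv2.resize(g["img"],(400,300))]))
E
```

```text
time: 27.55
tool_pos: [0.6247, -0.2756, 0.0828]
tool_rot: [0.0, 0.007, 1.0, -0.0]
contact_force: [-0.9, -0.7, 3.0]
gripper_width: 0.26
grasp_force: 59.9
time: 28.18
tool_pos: [0.6245, -0.2753, 0.0822]
tool_rot: [-0.0, 0.007, 1.0, 0.0]
contact_force: [-0.8, 0.7, 0.5]
gripper_width: 0.764
grasp_force: 0.0
time: 28.8
tool_pos: [0.6274, -0.2769, 0.1899]
tool_rot: [0.005, 0.007, 1.0, -0.003]
contact_force: [-0.1, -0.0, -0.1]
gripper_width: 0.762
grasp_force: 0.0
time: 29.3
tool_pos: [0.5746, -0.2745, 0.2121]
tool_rot: [0.0, 0.007, 1.0, 0.0]
contact_force: [0.1, 0.2, -0.2]
gripper_width: 0.76
grasp_force: 0.0
foot (621.4420776367188, -275.31451416015625) 31.367881774902344 z 0.02625909360867442
pad ((621.1094360351562, -275.2519226074219), (109.59243774414062, 109.46178436279297), 89.1412124633789)
top A hub lx 1/50/99% [-59.1 -25.5  11.3] ly [ 96.  110.4 130.5] n 380 disc lx [11.4 14.1] tool lx,ly [  92.7 -441. ]
top B hub lx 1/50/99% [-73.6 -40.4  -2.6] ly [ 99.6 117.2 133.2] n 376 disc lx [-3.4 -0.4] tool lx,ly [-47.5  -0.1]Traceback (most recent call last):
  File "<stdin>", line 3, in
[... 288 characters left out ...]
tw@Y])*1e3).round(1))
                                 ~~~~~~~~~~~~~^^^^^^^^^^^^^^^^^
    return _quantile_unchecked(
        a, q, axis, out, overwrite_input, method, keepdims, weights)
    return _ureduce(a,
                    func=_quantile_ureduce_func,
    ...<5 lines>...
                    overwrite_input=overwrite_input,
                    method=method)
    r = func(a, **kwargs)
    result = _quantile(arr,
                       quantiles=q,
    ...<2 lines>...
                       out=out,
                       weights=wgt)
    slices_having_nans = np.isnan(arr[-1, ...])
                                  ~~~^^^^^^^^^
IndexError: index -1 is out of bounds for axis 0 with size 0
```

The marker's foot is 0.3 mm from the pad's centre with its top face at the right height (26 mm). Both hubs are still out, and the tool is clear of everything.

```bash
python3 -c "
from plant import manip
print(manip.job_done())"
```

```text
the job is handed in; nothing more can be done
None
```

The job is handed in: spindle A (left, by its top-view position) has about 10 mm of float and spindle B (right) about 24 mm, so the red marker stands within about 1 mm of the middle of B's pad, and both spindles are left pulled out.

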